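# Slide the gauge block onto its bed and shut the drawer

### The job

The drawer of the low grey gauge chest cannot close because the loose steel block on its bed sticks out past the left side of the drawer. Slide the block along the bed, face on face and without lifting it off, until it butts against the end stop and covers the fixed block fully; then push the drawer home, without slamming it, until its catch snaps and it stays fully shut. Leave the other things where they are.

Things in the scene. Friction and masses are not known exactly. Their poses are not given: they have to be found in the camera images.
- gauge_chest: Low grey steel one-drawer chest, 150 deep (x) x 220 wide (y) x 97 mm high, fixed. Origin: centre of its underside; own -x is its front (towards the robot), +y its left seen from the robot, z up. Its front edge is at own x -75 mm; its side walls (own y 97 to 110 mm, both sides) stop a block that sticks out of the drawer. A tin and a blue ring stand on the rear half of its top.
- chest_drawer: The drawer; slides along the chest's x. Its origin meets the chest's origin when fully shut; it starts 90 to 120 mm out along the chest's own -x. Friction about 1.5 N, moving mass about 1.8 kg with the block. A spring catch pushes it outwards with up to 5 N from 18 to 8 mm open; below 8 mm it snaps the drawer home and holds it with about 4 N. Moving faster than 0.35 m/s is slamming.
- drawer_front (a point): Centre of the outer face of the drawer front, 50 mm above the bench; moves with the drawer, axes as the chest's (-x points out of the face). The front is 216 mm wide, 14 thick, 8 to 84 mm above the bench; flat but for a pull lip, 84 mm wide, that projects 12 mm at 16 to 20 mm above the bench, and its 2 mm plate up to 32 mm.
- block_bed (a point): Centre of the top face (40 x 125 mm, long along y) of the block fixed in the drawer, 44 mm above the bench; moves with the drawer, axes as the chest's. Along both long sides a rail 5 mm thick, 8 mm above the face; at the -y (right) end a stop 16 mm above it; the +y end is open, then 10 mm gap, then the drawer's side wall, 5 mm thick, 2 mm below the face. Drawer front's inner side: 40 mm along -x.
- gauge_block: Loose steel block, 36 (x) x 125 (y) x 20 mm high, about 0.6 kg, flat on the bed between the rails with 2 mm play each side. Origin: centre of its underside; own y along the bed's y. It starts 32 to 50 mm from the bed's centre along +y, sticking out to the left by as much. Home: its origin at the bed's centre, its right end against the stop.
- cartridge_0: Cream filter cartridge, upright cup shape 45 mm across, 72 mm tall, standing on the bench beside the left side of the chest; bystander. Origin: centre of its underside.
- cartridge_1: Cream filter cartridge, upright cup shape 45 mm across, 72 mm tall, standing on the bench to the left, in front of the fixed grey parts cabinet (world x 0.56 to 0.76 m, y 0.11 to 0.35 m, 237 mm high; keep the arm clear of it); bystander. Origin: centre of its underside.
- oring_tin_2: Open round tin of O-rings, 68 mm across, 22 mm tall, on top of the chest; bystander. Origin: centre of its underside.
- cap_3: Blue moulded ring, 64 mm across, 28 mm tall, on top of the chest; bystander. Origin: centre of its underside.
- ring_gauge: Flat steel ring gauge with a black stub handle, 129 mm long, 62 mm wide, 14 mm thick, lying on the bench to the left; bystander. Origin: on its underside, midway along its length.
There are look-alikes about, which are no part of the job. Of the things that look like the gauge_block, the middle-sized one is meant.

How it is judged:
By the outcome, as a careful person would: the job done as asked, in the order asked, and still so for the second after the job is handed in, with the robot touching nothing.
It also fails if it takes over 43 s, if anything falls off the work surface, if the arm or the gripper's body presses on something with over 40 N, if the wrist force passes 120 N, or if a joint passes its speed limit or range.

### The arm

A 7-joint arm with a two-finger parallel gripper is mounted at the origin on the work surface; the furniture and walls round the work are solid. World frame = base frame: x ahead of the robot, y to its left, z up, the work surface at z = 0. Lengths are in mm, angles in rad, forces in N, time in s.
With the tool pointing down it reaches from about 425 to 950 mm from the base axis. Payload 4.7 kg.
Tool frame: the origin (TCP) lies between the finger pads; the fingertips stand 8 mm ahead of it and the grasp point (between the pads) lies 11 mm behind it; z points along the fingers, y is the direction in which the jaws open and shut (so a half turn about z gives the same grasp; the last joint's range is limited). The gripper opens to 87 mm and grips with 3 to 60 N. Pads are 19 mm wide; open, the fingers measure 117 mm over their backs; the gripper's body (75 mm by 190 mm) begins 51 mm behind the grasp point.
Start: joints at [1.195, 0.469, -0.049, 1.532, 0.024, 1.141, -0.082], TCP at [229.473, -634.816, 230.573] pointing down, gripper open.
Joint ranges: [-2.59, 2.59], [-0.33, 1.99], [-1.39, 1.29], [0.1, 2.45], [-1.04, 4.18], [0.21, 1.99], [-2.66, 2.66]. Speed limits (rad/s): [2.57, 2.57, 3.14, 3.14, 3.14, 3.14, 3.14].

### API

Orientations are given as a unit quaternion [x, y, z, w].
In Python, from workcell import robot gives the robot as it stands. Calls block until the motion is done:
- robot.move_to(position, orientation): joint-space move of the TCP to a pose.
- robot.line_to(position, max_speed=150, rotation=None, f_stop=None): straight line of the TCP; rotation=None keeps the orientation; max_speed is the mean speed in mm/s. With f_stop (N) it stops when the force on the tool has changed by that much, and returns True; else False.
- robot.move_j(angles): joint-space move.
- robot.set_gripper(opening): opening from 0.0 (shut) to 1.0 (fully open); the grip force is fixed at half the most; returns when the fingers have stopped.
- robot.dwell(seconds).
- robot.solve_ik(position, orientation): joint angles nearest the present ones, or None.
- robot.observe(): the state.
- robot.capture(name): name is "side" or "top"; returns a dict with "frame" (420x560x3 uint8, red, green, blue), "depth" (420x560 float32, mm along the optical axis (not along the pixel's ray), 0 where there is no reading), "vfov" (degrees; the focal length in pixels is half the picture's height over the tangent of half this angle, whatever the lens; pixels are square), "cx", "cy" (the principal point, pixels), "R" (3x3) and "t" (3): a world point X has camera coordinates R X + t. Camera axes: x right, y down, z forward; pixel columns grow to the right and rows downward; lengths in mm; the calibration is good to about 2 mm. A picture is of the moment at which its call begins.
A pose or a line that the arm cannot do raises robot.PlanningError and nothing moves.
- robot.hand_in(): hands the job in, once; it reports no verdict.
Trained networks look in the newest picture that a camera, given by its name, has taken for a name from the list of things; names that differ only in an ending like _2 or _b are one class to them, and where a whole thing is asked for, a point or a joint stands for the part that bears it (a point fixed in the world has none). Each returns a list of dicts, best first, with "score" (0 to 1); they miss things now and then, are a little off and sometimes report something else, mostly with a low value. They report only what shows in the picture. A call takes as long as a camera call. They do not tell look-alikes from the thing itself.
- robot.recognise(thing, camera): "centre" ([x, y, z] in mm, in world coordinates, good to about 4 mm: the middle of the surface that is visible of it).
- robot.landmark_of(thing, camera): "centre" ([x, y, z] in mm, in world coordinates, good to about 4 mm: a listed point, or the origin of a listed thing).
The state is a dict: "t": time; "qpos": joint angles; "qd": joint speeds; "joint_torque": joint torques, N m; "eef_pos": TCP position; "ee_rot": TCP orientation; "ft_force": force on the tool from outside, world axes, zero at the start; "torque": the same for the moment, N m; "gripper_width": opening from 0.0 (shut) to 1.0 (fully open).
Only numpy, scipy, OpenCV 4.12 (cv2) and the standard library are available. Lean on these libraries where they do the work, as an engineer would, in place of code of your own. Each camera call takes 0.05 s, during which the arm holds its last target.

## Working session

There is one attempt and no reset: what is moved stays moved. The work goes in short steps, each a Python script; the robot and the scene stay as the last script left them, time stands still between calls to the robot, and variables do not carry over. Pictures are saved under pics/ and viewed, and the job is handed in when it is done.

```bash
ls; mkdir -p pics; python3 - <<'E'
from workcell import robot
import cv2,numpy as np
for c in("side","top"):
    d=robot.capture(c); cv2.imwrite(f"pics/{c}0.png",d["frame"][:,:,::-1]); np.savez(f"{c}0.npz",**d)
    print(c,d["vfov"],d["cx"],d["cy"],np.round(d["R"],3).tolist(),np.round(d["t"],1))
    for n in["gauge_chest","chest_drawer","drawer_front","block_bed","gauge_block","cartridge_0","ring_gauge"]:
        print(n,[(round(r["score"],2),np.round(r["centre"]).tolist()) for r in robot.landmark_of(n,c)])
o=robot.observe();print(o["t"],o["eef_pos"],o["ee_rot"],o["ft_force"])
E
```

```text
pics
side 47.5980576364254 281.0950631475355 214.8638800385184 [[-0.976, -0.217, 0.011], [-0.122, 0.505, -0.854], [0.18, -0.835, -0.52]] [ 506.7  148.2 1257.9]
gauge_chest [(0.58, [659.0, -177.0, -1.0])]
chest_drawer [(0.72, [555.0, -185.0, -0.0]), (0.36, [514.0, -130.0, 46.0])]
drawer_front [(0.96, [466.0, -201.0, 51.0])]
block_bed [(0.71, [516.0, -177.0, 44.0])]
gauge_block [(0.8, [340.0, -32.0, -2.0]), (0.76, [494.0, 25.0, -1.0]), (0.73, [515.0, -130.0, 47.0])]
cartridge_0 [(0.8, [493.0, 253.0, 2.0]), (0.31, [465.0, -199.0, 51.0])]
ring_gauge [(0.98, [337.0, 168.0, 2.0]), (0.27, [680.0, -129.0, 98.0])]
top 48.30376276578535 275.0057281085347 206.99312559433264 [[-0.025, -1.0, -0.003], [-0.989, 0.025, -0.145], [0.145, -0.001, -0.989]] [  40.4  522.4 1291.6]
gauge_chest [(0.78, [663.0, -173.0, 2.0])]
chest_drawer [(0.69, [555.0, -186.0, -4.0])]
drawer_front [(0.91, [472.0, -194.0, 49.0])]
block_bed [(0.95, [519.0, -171.0, 45.0])]
gauge_block [(0.93, [509.0, -130.0, 43.0]), (0.69, [496.0, 24.0, -0.0]), (0.63, [338.0, -37.0, 1.0])]
cartridge_0 [(0.6, [497.0, 253.0, 1.0]), (0.56, [666.0, -28.0, -2.0])]
ring_gauge [(0.66, [342.0, 162.0, 2.0])]
0.8 [ 229.46075773 -634.80929929  230.55975409] [9.85001291e-01 1.72546964e-01 1.84627339e-05 3.15339855e-05] [-0.32744245  0.89742873  0.82348635]
```

View pics/side0.png

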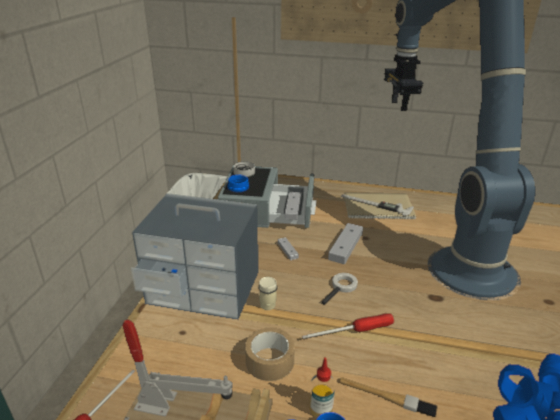

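View pics/top0.png

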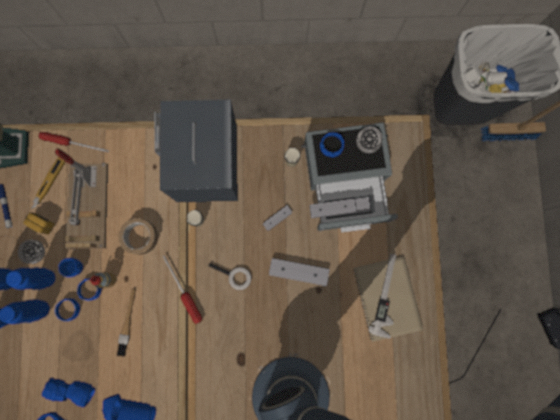

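```bash
cat > h.py <<'E'
import numpy as np,cv2
def pts(d):
    f=210/np.tan(np.radians(float(d["vfov"]))/2)
    v,u=np.mgrid[:420,:560];z=d["depth"]
    P=np.stack([(u-d["cx"])/f*z,(v-d["cy"])/f*z,z],-1)
    W=(P-d["t"])@d["R"]
    W[z==0]=np.nan
    return W
def rect(W,m):
    p=W[m][:,:2].astype(np.float32); return cv2.minAreaRect(p)
E
python3 - <<'E'
from h import *
d=np.load("top0.npz");W=pts(d);X,Y,Z=W[...,0],W[...,1],W[...,2]
box=(X>420)&(X<760)&(Y>-330)&(Y<-40)
h=np.histogram(Z[box],bins=np.arange(-6,140,3));print([(int(b),int(c)) for c,b in zip(*h) if c>30])
for lo,hi in((92,103),(60,69),(79,90)):
    m=box&(Z>lo)&(Z<hi)
    print(lo,m.sum(),rect(W,m), np.nanmedian(W[m],0))
im=d["frame"][90:260,270:420,::-1]
cv2.imwrite("pics/c0.png",cv2.resize(im,None,fx=4,fy=3.5*4/3.5/4*3.5,interpolation=cv2.INTER_CUBIC)[:600])
s=np.load("side0.npz");im=s["frame"][150:260,190:340,::-1]
cv2.imwrite("pics/c1.png",cv2.resize(im,None,fx=5,fy=5,interpolation=cv2.INTER_CUBIC))
E
```

```text
[(-6, 268), (-3, 990), (0, 1377), (3, 669), (6, 134), (9, 41), (12, 207), (15, 556), (18, 560), (21, 221), (24, 59), (27, 34), (30, 34), (33, 44), (36, 49), (39, 97), (42, 143), (45, 137), (48, 80), (51, 109), (54, 68), (57, 69), (60, 194), (63, 290), (66, 148), (69, 65), (78, 46), (81, 158), (84, 164), (87, 66), (90, 104), (93, 594), (96, 1534), (99, 1195), (102, 334), (105, 82), (108, 94), (111, 64), (114, 61), (117, 46), (120, 46), (123, 40)]
92 3550 ((662.0482788085938, -180.09756469726562), (150.8180694580078, 220.3364715576172), 5.796669960021973) [ 651.91356306 -176.26186477   98.32390122]
60 632 ((588.381591796875, -175.5736846923828), (252.63136291503906, 261.1127014160156), 3.3244051933288574) [ 516.06474377 -136.58005085   64.146129  ]
79 430 ((597.7874755859375, -184.679931640625), (268.1005554199219, 215.5432891845703), 6.378701686859131) [ 475.42488165 -193.13108598   84.25780623]
```

View pics/c0.png

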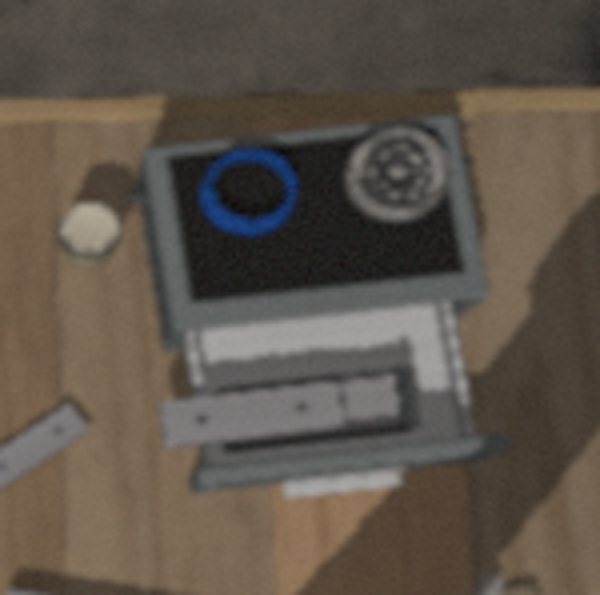

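View pics/c1.png

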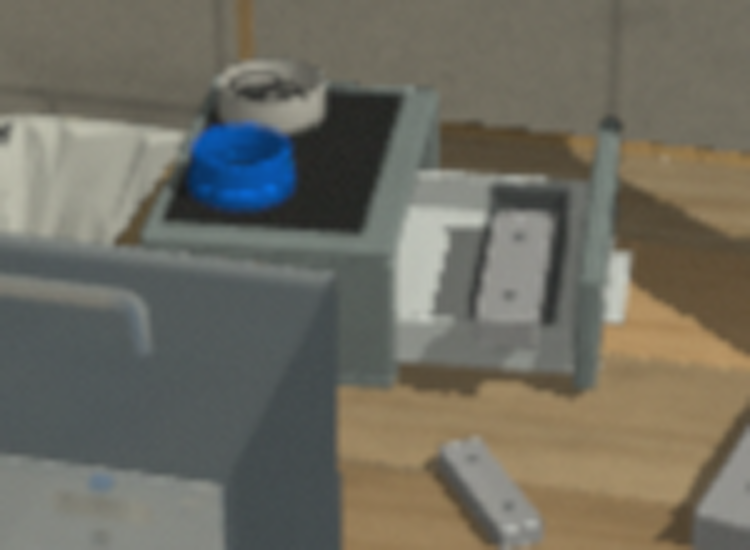

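```bash
python3 - <<'E'
from h import *
for c in("top","side"):
    d=np.load(c+"0.npz");W=pts(d);X,Y,Z=W[...,0],W[...,1],W[...,2]
    def clean(m):
        n,l,s,_=cv2.connectedComponentsWithStats(m.astype(np.uint8));k=1+np.argmax(s[1:,4]);return l==k
    chest=clean((X>540)&(X<780)&(Y>-330)&(Y<-30)&(Z>91)&(Z<104))
    front=clean((X>430)&(X<530)&(Y>-330)&(Y<-60)&(Z>78)&(Z<92))
    blk=clean((X>470)&(X<560)&(Y>-240)&(Y<-40)&(Z>58)&(Z<70))
    yaw=None
    for n,m in(("chest",chest),("front",front),("blk",blk)):
        p=W[m];r=cv2.minAreaRect(p[:,:2].astype(np.float32))
        e=np.linalg.svd(p[:,:2]-p[:,:2].mean(0),full_matrices=False)[2][0]
        print(c,n,m.sum(),np.round(r[0],1),np.round(r[1],1),round(r[2],2),"z",round(np.median(p[:,2]),1),"pca yaw",round(np.degrees(np.arctan(-e[0]/e[1])),2))
        yw=np.radians(5.9);R=np.array([[np.cos(yw),-np.sin(yw)],[np.sin(yw),np.cos(yw)]])
        q=(p[:,:2]-[662,-180])@R
        print("   own pct2/98",np.round(np.percentile(q,[1,3,50,97,99],axis=0),1).tolist())
E
```

```text
top chest 3409 [ 662.2 -180. ] [151.1 220.5] 5.8 z 98.4 pca yaw 5.29
   own pct2/98 [[-74.0, -107.7], [-72.0, -103.7], [-14.8, -2.5], [70.2, 104.5], [73.1, 108.1]]
top front 409 [ 474.2 -199.2] [ 15.8 214.2] 5.38 z 84.3 pca yaw 5.9
   own pct2/98 [[-195.5, -104.5], [-195.3, -100.3], [-188.7, 0.9], [-181.9, 100.6], [-181.4, 104.7]]
top blk 563 [ 515.  -133.8] [ 36.8 125.8] 6.14 z 64.3 pca yaw 6.09
   own pct2/98 [[-159.5, 0.4], [-158.9, 2.7], [-141.8, 61.5], [-124.8, 120.9], [-123.9, 123.1]]
side chest 1211 [ 659.5 -174.6] [150.1 222.9] 5.78 z 99.1 pca yaw -8.42
   own pct2/98 [[-75.8, -100.1], [-74.3, -91.9], [-24.3, 46.0], [68.7, 113.1], [71.3, 115.0]]
side front 164 [ 473.  -198.2] [ 13.8 220.3] 5.95 z 85.7 pca yaw 5.97
   own pct2/98 [[-196.7, -102.1], [-196.5, -96.8], [-190.2, 23.7], [-183.6, 110.2], [-183.2, 111.1]]
side blk 283 [ 512.8 -131.2] [ 36.1 135.6] 5.97 z 65.6 pca yaw 5.76
   own pct2/98 [[-161.2, 0.7], [-160.7, 4.7], [-143.7, 75.0], [-126.5, 126.8], [-125.6, 129.7]]
```

```bash
cat >> h.py <<'E'
yw=np.radians(5.95);C,S=np.cos(yw),np.sin(yw)
Q=[np.cos(yw/2),np.sin(yw/2),0.,0.]
def w(ox,oy,z): return [662+C*ox-S*oy,-179.5+S*ox+C*oy,z]
def own(p): dx,dy=p[0]-662,p[1]+179.5; return np.round([C*dx+S*dy,-S*dx+C*dy,p[2]],1)
E
python3 - <<'E'
from workcell import robot
from h import *
robot.set_gripper(0.0)
a=w(-142,156,190);print(a, robot.solve_ik(a,Q), robot.solve_ik(w(-142,156,57),Q))
robot.move_to(a,Q)
robot.line_to(w(-142,156,57),max_speed=150)
o=robot.observe();print(o["t"],own(o["eef_pos"]),o["ft_force"],o["gripper_width"])
for c in("side","top"):
    d=robot.capture(c);np.savez(c+"1.npz",**d)
    im=d["frame"][150:260,190:340,::-1] if c=="side" else d["frame"][110:260,230:420,::-1]
    cv2.imwrite(f"pics/{c}1.png",cv2.resize(im,None,fx=4,fy=4,interpolation=cv2.INTER_CUBIC))
E
```

```text
[np.float64(504.5939474734728), np.float64(-39.06020995452832), 190] [ 0.39727994  0.27592996 -0.47890584  1.9529778   0.15516756  0.948152
 -1.62395377] [ 0.26459964  0.45265146 -0.33696033  2.06988248  0.23954562  0.65535734
 -1.69881666]
5.7 [-141.3  155.9   57.7] [ 0.18305866 -0.50525474 -0.08667501] 0.00937321754219956
```

View pics/side1.png

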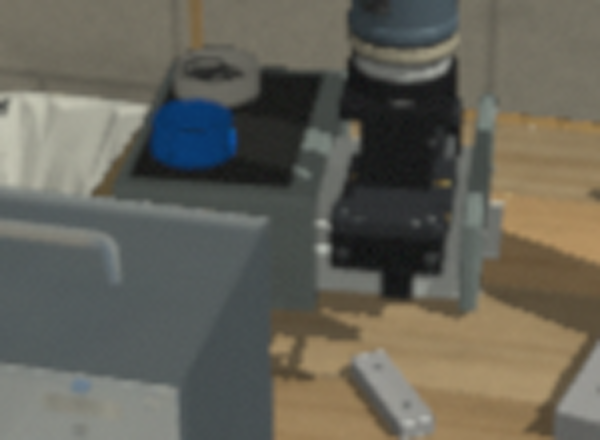

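View pics/top1.png

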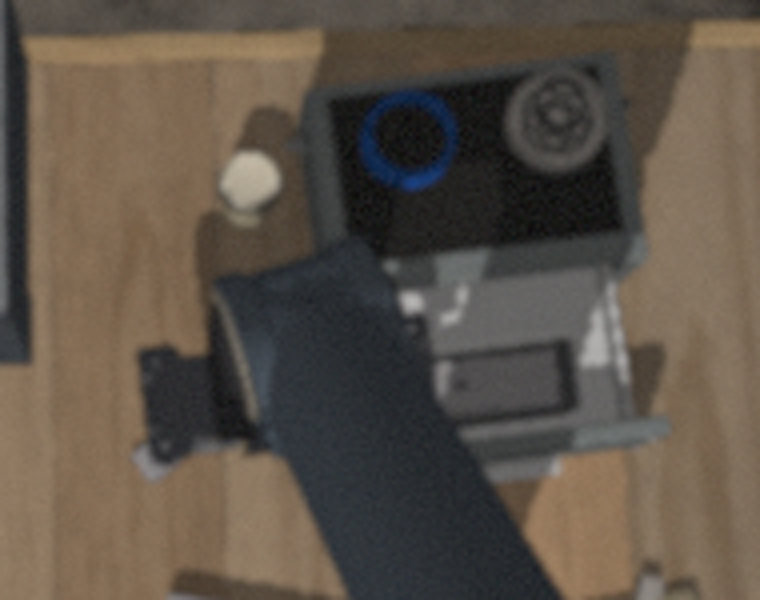

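Gripper stands left of the block's protruding end (side view ~ (400,285)), clear of drawer front and chest. Now push.

```bash
python3 - <<'E'
from workcell import robot
from h import *
r=robot.line_to(w(-142,86,57),max_speed=35,f_stop=9)
o=robot.observe();print(r,o["t"],own(o["eef_pos"]),o["ft_force"])
E
```

```text
True 7.4667 [-142.4   92.1   56.7] [-0.62623309  0.40450638  0.16575871]
```

```bash
python3 - <<'E'
from workcell import robot
from h import *
r=robot.line_to(w(-142,84,57),max_speed=20,f_stop=9)
o=robot.observe();print(r,o["t"],own(o["eef_pos"]),o["ft_force"])
robot.line_to(w(-142,112,57),max_speed=120)
robot.line_to(w(-142,112,180),max_speed=250)
robot.move_to(w(-250,-10,180),Q)
o=robot.observe();print(o["t"],own(o["eef_pos"]),o["ft_force"])
for c in("side","top"):
    d=robot.capture(c);np.savez(c+"2.npz",**d)
    im=d["frame"][150:260,190:340,::-1] if c=="side" else d["frame"][110:260,230:420,::-1]
    cv2.imwrite(f"pics/{c}2.png",cv2.resize(im,None,fx=4,fy=4,interpolation=cv2.INTER_CUBIC))
E
```

```text
True 7.7917 [-143.1   92.1   56.1] [0.48912311 0.28636761 0.31201173]
9.4333 [-250.3   -9.5  178.9] [0.29255284 0.60605466 1.16755853]
```

View pics/side2.png

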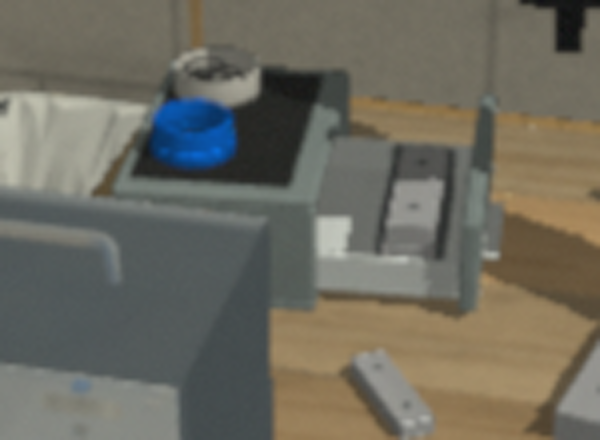

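View pics/top2.png

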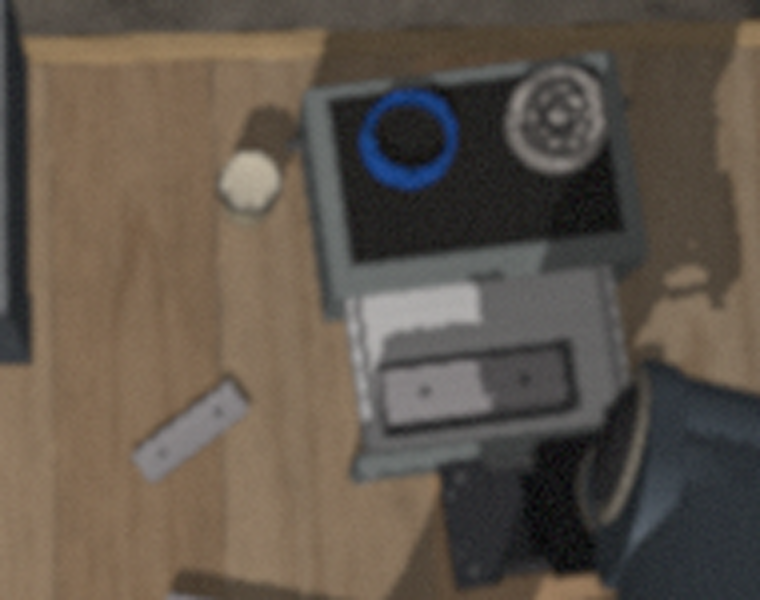

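```bash
python3 - <<'E'
from workcell import robot
from h import *
d=np.load("top2.npz");W=pts(d);X,Y,Z=W[...,0],W[...,1],W[...,2]
O=np.stack([C*(X-662)+S*(Y+179.5),-S*(X-662)+C*(Y+179.5)],-1)
m=(abs(O[...,0]+142)<14)&(abs(O[...,1])<130)&(Z>58)&(Z<71)
print("blk y",np.percentile(O[m][:,1],[1,50,99]),"x",O[m][:,0].mean())
robot.line_to(w(-225,-5,52),max_speed=150)
o=robot.observe();print(o["t"],own(o["eef_pos"]),o["ft_force"])
r=robot.line_to(w(-120,-5,52),max_speed=60,f_stop=25)
o=robot.observe();print(r,o["t"],own(o["eef_pos"]),o["ft_force"])
d=robot.capture("side")
im=d["frame"][150:260,190:340,::-1];cv2.imwrite("pics/side3.png",cv2.resize(im,None,fx=4,fy=4,interpolation=cv2.INTER_CUBIC))
E
```

```text
blk y [-53.25022569  13.46625257  78.55743518] x -141.93738423753103
10.55 [-224.5   -5.2   52.6] [-0.31068298  0.04079992  0.40007325]
False 12.45 [-119.9   -4.8   52.2] [-0.36998311 -0.18579524  0.30694093]
```

View pics/side3.png

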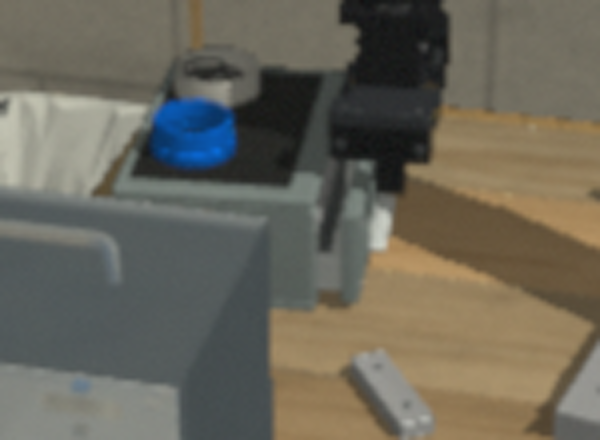

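The drawer is nearly in, around (350,240), with the finger in front. The final push will be slow.

```bash
python3 - <<'E'
from workcell import robot
from h import *
r=robot.line_to(w(-92,-5,52),max_speed=25,f_stop=16)
o=robot.observe();print(r,o["t"],own(o["eef_pos"]),o["ft_force"])
robot.line_to(w(-170,-5,54),max_speed=120)
robot.line_to(w(-260,-60,220),max_speed=250)
o=robot.observe();print(o["t"],own(o["eef_pos"]),o["ft_force"])
for c in("side","top"):
    d=robot.capture(c);np.savez(c+"4.npz",**d)
    im=d["frame"][150:260,190:340,::-1] if c=="side" else d["frame"][110:260,230:420,::-1]
    cv2.imwrite(f"pics/{c}4.png",cv2.resize(im,None,fx=4,fy=4,interpolation=cv2.INTER_CUBIC))
    for n in("drawer_front","gauge_chest"):print(c,n,[(round(x["score"],2),own(x["centre"])) for x in robot.landmark_of(n,c)])
    W=pts(d);X,Y,Z=W[...,0],W[...,1],W[...,2];O=np.stack([C*(X-662)+S*(Y+179.5),-S*(X-662)+C*(Y+179.5)],-1)
    m=(abs(O[...,0]+90)<40)&(abs(O[...,1])<104)&(Z>78)&(Z<91);print(m.sum(),np.percentile(O[m][:,0],[3,20,50,97]))
E
```

```text
True 13.3417 [-101.5   -5.    51.2] [-0.4318652   0.03590035 -0.21671403]
14.9833 [-259.9  -59.1  219. ] [-0.4956092   0.29458501  0.13573938]
side drawer_front [(0.68, array([-88.2,  -0.9,  49.3]))]
side gauge_chest [(0.96, array([-1.4,  1.3, -0.7]))]
164 [-90.32489982 -88.45255475 -84.24582527 -75.94021906]
top drawer_front [(0.62, array([-84.7,   3.5,  49. ]))]
top gauge_chest [(0.89, array([1.6, 4.7, 2. ]))]
393 [-88.90029583 -86.56976464 -82.29508194 -74.35531446]
```

View pics/side4.png

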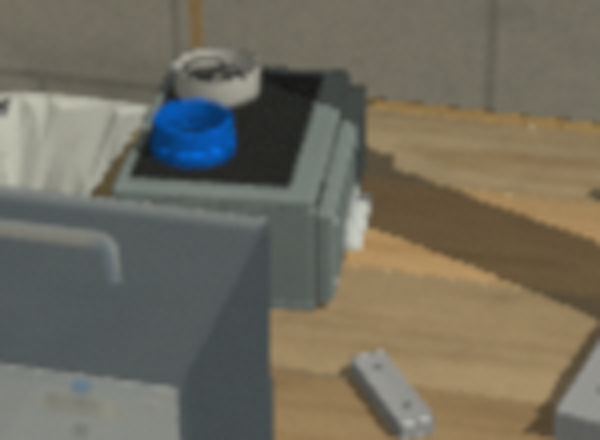

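View pics/top4.png

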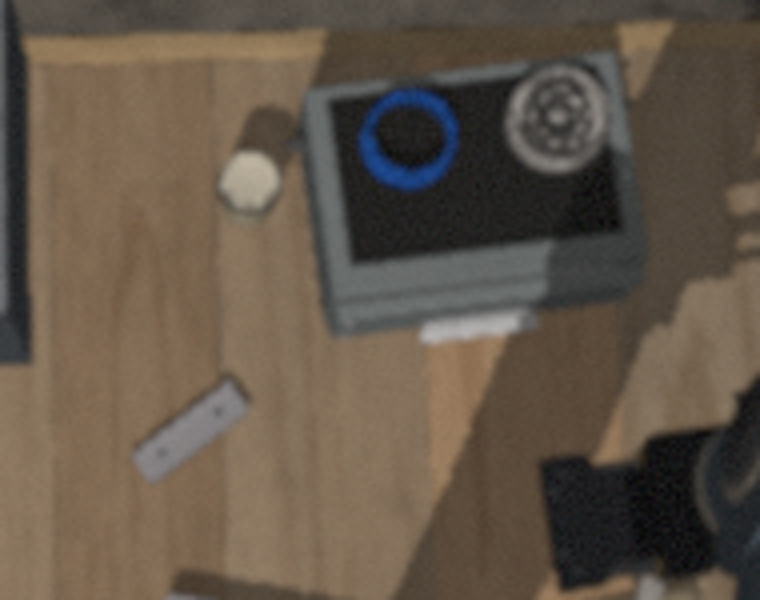

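```bash
python3 - <<'E'
from workcell import robot
robot.dwell(0.3)
print(robot.observe()["t"]);print(robot.hand_in())
E
```

```text
15.5833
the job is handed in; nothing more can be done
None
```

The block is home on its bed and the drawer is shut. I handed the job in at about 15.6 s of the 43 s allowed.

- **Block:** I slid it along the bed with closed fingers. It ran into the stop, and a second gentle push ended at the same place. The pictures show it between the rails against the stop, no longer sticking out. Its edges by depth, −53 to 78.5 mm along the bed, span about 131 mm instead of 125 mm because the end stop was partly included.
- **Drawer:** I pushed it in at 60 mm/s mean, then 25 mm/s through the catch, and backed away. The outer face then measured 84.7 to 90 mm ahead of the chest centre, where fully shut should read 89 mm. The top view shows no gap behind the front.
- **Other things:** In the last pictures the tin, the blue ring, the cartridge beside the chest and the small look-alike block are where they were. I did not measure the second cartridge or the ring gauge again, but the arm did not go near them.

**Minor disagreement:** the final push stopped about 3 mm short of where I expected, possibly because the finger is thicker than I took it to be. After the fingers withdrew, the front still measured shut.

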